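# Centre-punch a clamped plate before drilling

## Task

A tin of cutting paste has been left standing on the marked-out plate: move it right off the plate and leave it standing upright on the board or the bench. Then take the automatic centre punch from the tool block and, working along the row from the robot's left to its right, hold it upright and punch each of the three scribed crosses inside its little circle, pressing down until the spring nose is fully home; leave no stray punch marks elsewhere on the plate. Finally stand the punch back in the empty hole of the block, collar down on the wood, and leave the other tools and things on the bench as they were.

Things in the scene. Friction and masses are not known exactly. Their poses are not given: they have to be found in the camera images.
- board: fixed wooden drilling board 280 (x) x 360 (y) x 18 mm; origin at the centre of its underside, x away from the robot, y to its left. The plate lies on it, centred 30 mm nearer the robot (board x -30): bare board reaches 115 mm beyond the plate's far edge, 55 mm in front of its near edge.
- plate: bare aluminium plate 110 (x) x 250 (y) x 10 mm, fixed on the board, same axes; origin at the centre of its underside, top 28 mm above the bench. At each y end a dark steel strap clamp, 28 mm wide, at mid x covers it from 92 mm off centre outwards and rises to 34 mm above its top; between the clamps it is bare.
- mark1: left-hand scribed mark (largest y along the plate): a cross with lines 36 mm long and a circle of 10 mm diameter round its centre, scribed dark on the plate's top; origin at the cross's centre on the surface. The three marks lie about 50 mm apart along the plate.
- mark2: middle scribed mark, like mark1
- mark3: right-hand scribed mark (smallest y along the plate), like mark1
- tin: squat round metal tin with lid, 66 mm diameter, 26 mm tall, about 0.18 kg, standing loose on the plate over part of the row of marks; origin at the centre of its underside, z up. It slides when pushed.
- block: fixed wooden tool block 170 (x) x 60 (y) x 60 mm tall, with a row of three holes along its x axis, 55 mm apart; origin at the centre of its underside.
- block_hole0 (a point): mouth of the hole nearest the robot (block x -55), on the block's top, 60 mm above the bench; every hole is 17 mm wide with a 2 mm chamfer and 54 mm deep
- block_hole1 (a point): mouth of the middle hole
- block_hole2 (a point): mouth of the far hole (block x +55)
- punch: automatic centre punch, 0.13 kg, upright in one of the holes; origin on its axis under the brass collar, which rests on the block's top; z up. Collar 24 mm diameter, 0 to 6 mm; round steel barrel 18 mm diameter, 6 to 66 mm (grip here); brass cap 20 mm diameter, 66 to 75 mm. Below, a tapered nose (13 to 8 mm) down to -32 mm and a sprung 5 mm point down to -48 mm.
- punch_tip (a point): point of the centre punch, on its axis, 48 mm below the collar's underside while the spring is relaxed
- nib (a joint): how far the point is pushed into the nose against its spring: 0 relaxed, 0.008 m fully home; it starts to move at 3 N and is fully home at 11 N
- countersink: hand countersink with a pear-shaped dark wooden handle, 57 mm tall over the block, standing in another hole; to be left alone
- scriber: thin dark steel pin with a ball end, 62 mm tall over the block, standing in the remaining hole; to be left alone
- drill_tray: open plastic tray of drills, 200 x 135 x 55 mm, loose on the bench; leave alone
- chuck_key: small steel T-shaped chuck key lying on the bench, left of the board, about 65 mm long, 16 mm high; leave alone. A blue drill vice, 76 mm high, is bolted to the bench just beyond it, farther left
- offcut: pine offcut 45 x 140 x 20 mm lying on the bench; leave alone

How it is judged:
On the way, in this order (a step that is already met when the one before it is completed fails the run):
1. the tin stands upright off the plate, on the board or the bench (height (world z) of tin between -0.005 and 0.0215 m and angle between tin's own z axis and vertical below 0.1 rad and linear speed of tin below 0.05 m/s), for 0.2 s.
2. the left cross is punched: the point inside its circle, within 5 mm of the centre, pressed on the plate with the nose home (at least 6.5 of its 8 mm), the punch within 0.25 rad of upright (horizontal distance between punch_tip and mark1 below 0.005 m and contact force between punch and plate above 3 N and value of joint nib above 0.0065 m and angle between punch's own z axis and vertical below 0.25 rad), for 0.05 s.
3. the middle cross is punched: the point inside its circle, within 5 mm of the centre, pressed on the plate with the nose home (at least 6.5 of its 8 mm), the punch within 0.25 rad of upright (horizontal distance between punch_tip and mark2 below 0.005 m and contact force between punch and plate above 3 N and value of joint nib above 0.0065 m and angle between punch's own z axis and vertical below 0.25 rad), for 0.05 s.
4. the right cross is punched: the point inside its circle, within 5 mm of the centre, pressed on the plate with the nose home (at least 6.5 of its 8 mm), the punch within 0.25 rad of upright (horizontal distance between punch_tip and mark3 below 0.005 m and contact force between punch and plate above 3 N and value of joint nib above 0.0065 m and angle between punch's own z axis and vertical below 0.25 rad), for 0.05 s.
At the end, for the whole second after the job is handed in: the tin stands upright (within 0.1 rad) and still, wholly off the plate, on the board or the bench; the punch is released and still, standing upright (within 0.12 rad) in a hole of the block, its axis within 6 mm of the hole's and its collar down on the wood (within 5 mm) (height (world z) of tin between -0.005 and 0.0215 m and angle between tin's own z axis and vertical below 0.1 rad and linear speed of each of tin, punch below 0.02 m/s and (horizontal distance between punch and block_hole0 below 0.006 m or horizontal distance between punch and block_hole1 below 0.006 m or horizontal distance between punch and block_hole2 below 0.006 m) and z of punch in the frame of block between 0.055 and 0.065 m and angle between punch's own z axis and vertical below 0.12 rad); the robot touches nothing.
It fails at once if the punch is pressed into the plate more than 8 mm away from every cross (a stray punch mark) (value of joint nib above 0.004 m and contact force between punch and plate above 3 N and horizontal distance between punch_tip and mark1 above 0.008 m and horizontal distance between punch_tip and mark2 above 0.008 m and horizontal distance between punch_tip and mark3 above 0.008 m).
It fails at once if the countersink or the scriber is moved more than 20 mm (distance of any of countersink, scriber from where it was at the start of the episode above 0.02 m).
It fails at once if the drill tray, the chuck key or the offcut is moved more than 30 mm (distance of any of drill_tray, chuck_key, offcut from where it was at the start of the episode above 0.03 m).
It also fails if it takes over 64 s, if anything falls off the work surface, if the arm or the gripper's body presses on something with over 40 N, if the wrist force passes 120 N, or if a joint passes its speed limit or range.

## Robot

A 6-joint arm with a two-finger parallel gripper is mounted at the origin on the work surface. World frame = base frame: x ahead of the robot, y to its left, z up, the work surface at z = 0. Lengths are in m, angles in rad, forces in N, time in s.
With the tool pointing down it reaches from about 0.375 to 0.9 m from the base axis. Payload 3.1 kg.
Tool frame: the origin (TCP) lies on the front face of the gripper's body, between the roots of the fingers; the fingertips stand 73 mm ahead of it and the grasp point (between the pads) lies 54 mm ahead of it (manip.tips_ahead is the distance from the TCP to the fingertips, in m); z points along the fingers, y is the line along which they close (so a half turn about z gives the same grasp; the last joint's range is limited). The gripper opens to 85 mm and grips with 20 to 120 N. Pads are 22 mm wide; open, the fingers measure 114 mm over their backs; the gripper's body (76 mm by 85 mm) begins 54 mm behind the grasp point. The pads swing forward as they close: fully open they stand 13 mm farther back than shut.
Start: joints at [0.934, 0.527, 1.433, -0, 1.181, -0.178], TCP at [0.276, 0.561, 0.304] pointing down, gripper open.
Joint ranges: [-3.08, 3.08], [-0.75, 2.2], [0.22, 2.44], [-1.43, 4.57], [0, 2.65], [-2.85, 2.85]. Speed limits (rad/s): [2.79, 2.79, 3.14, 3.14, 3.14, 3.14].

## Interface

Orientations are given as a unit quaternion [x, y, z, w].
In Python, from station import sense, eyes, workorder, manip gives the robot as it stands.
- The arm moves only by the shell command python3 -m inch 'ROWS' [OPENING] [FORCE]. ROWS is JSON, a list of rows, each an object of numbers: "dx", "dy", "dz": the shift along the tool's x, y, z in cm; "wx", "wy", "wz": the turn, a rotation vector about the tool's x, y, z in degrees. In form: [{"dx": .., "dy": .., "dz": .., "wx": .., "wy": .., "wz": ..}, ...]. A call has 1 to 10 rows; each row shifts and turns the commanded pose from where the row before left it, along the tool's axes as they then stand; what a row does not reach is not made up. A row lasts 1/8 s, in which the tool goes at most 62.5 mm and 10.7 degrees, less where a joint would pass 70% of its speed; a pose out of reach is approached as far as the arm can. A call with a gripper value outside its range is refused whole. OPENING is the opening, from 0 (shut) to 1 (fully open), set as the call begins (- or left out, the last holds). The fingers move at their own pace and stop on an object; FORCE is the grip in N (left out, the last holds). Time passes only in rows, so rows that do not move let the fingers close. It gives the time, the measured TCP pose, the force, the opening and the grip force at its end, in the units of the state.
- sense(): the state, without advancing time (a new reading comes with each control period).
- eyes.snapshot(name): name is "scene" or "top" or "wrist"; returns the picture (400x640x3 uint8, red, green, blue); there is no depth.
- eyes.camera_params(name): a dict with "fx", "fy", "cx", "cy" (pixels), "rvec" (rotation vector, rad) and "tvec" (3), from world to camera coordinates, as OpenCV has them. Camera axes: x right, y down, z forward; pixel columns grow to the right and rows downward; lengths in m; the calibration is good to about 2 mm. The wrist camera is an equidistant fisheye: a pixel r from the principal point sees the ray r / f radians off the axis. A picture is of the moment at which its call begins: read the wrist's pose just before it. camera_params takes no time and is no camera call; for the wrist camera it gives the pose at the moment of the call.
- workorder.sign_off(): hands the job in; it is judged then, once.
The state is a dict: "t": time; "q": joint angles; "qd": joint speeds; "tau": joint torques, N m; "tcp_pos": TCP position; "tool_rot": TCP orientation; "force": force on the tool from outside, world axes, zero at the start; "ft_torque": the same for the moment, N m; "finger_gap": opening from 0.0 (shut) to 1.0 (fully open); "gripper_force": force on a finger pad.
Only numpy, scipy, OpenCV 4.12 (cv2) and the standard library are available. Lean on these libraries where they do the work, as an engineer would, in place of code of your own. Each camera call takes 0.05 s, during which the arm holds its last target. There are 200 camera calls.

## Working session

There is one attempt and no reset: what is moved stays moved. The work goes in short steps, Python scripts to look and compute and a shell command to move; the robot and the scene stay as the last step left them, time stands still between calls to the robot, and variables do not carry over. Pictures are saved under pics/ and viewed, at most 11 in all, crops included, and the job is handed in when it is done.

```bash
mkdir -p pics; ls; python3 - <<'E'
from station import sense, eyes, workorder, manip
import cv2
s=sense(); print(s['t'],s['tcp_pos'],s['tool_rot'],s['finger_gap'],manip.tips_ahead)
for n in ("top","scene","wrist"):
    p=eyes.camera_params(n); print(n,p)
    cv2.imwrite(f"pics/{n}0.png",eyes.snapshot(n)[:,:,::-1])
E
```

```text
pics
0.0 [0.27585072 0.56019532 0.3029307 ] [ 2.26901583e-01  9.73917074e-01 -1.00611820e-03 -4.37299103e-04] 1.0013537468460372 0.0726
top {'fx': 518.9318437044683, 'fy': 518.9318437044683, 'cx': 324.8451229014043, 'cy': 200.5297177268199, 'rvec': array([ 2.11234785, -2.17337066,  0.10939809]), 'tvec': array([0.10585343, 0.5629185 , 1.43315164])}
scene {'fx': 382.7667661514031, 'fy': 382.7667661514031, 'cx': 316.42278536529244, 'cy': 198.92600809586833, 'rvec': array([ 1.45768831,  1.98720655, -0.91449138]), 'tvec': array([ 0.1108134 , -0.31223424,  1.39053057])}
wrist {'fx': 309.70691628693146, 'fy': 309.70691628693146, 'cx': 319.4968155945441, 'cy': 197.73846072350003, 'rvec': array([-2.45764405, -1.53053327, -0.2132974 ]), 'tvec': array([-0.6239689 , -0.03682072,  0.37938224])}
```

View pics/top0.png

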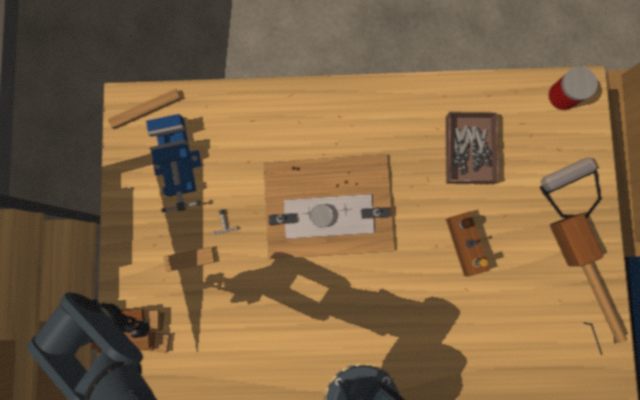

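View pics/scene0.png

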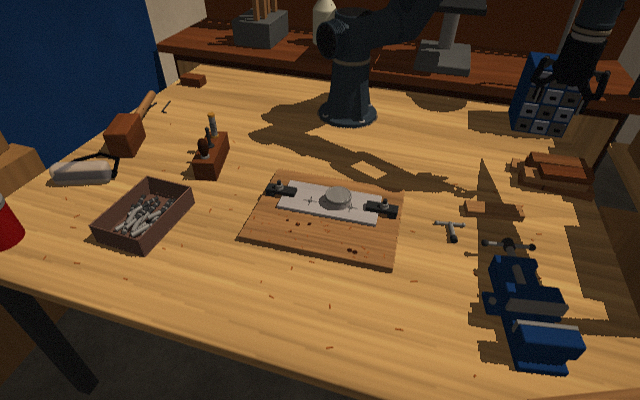

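The top view shows the board at about (330,205) with the tin at (322,215). The block is at (470,243), with the brass-capped punch in the hole nearest the robot, around (482,262). I'll zoom in to measure.

```bash
cat > h.py <<'E'
import numpy as np, cv2
from scipy.spatial.transform import Rotation as R
from station import sense, eyes
def ray(p,u,v,fish=False):
    x,y=(u-p['cx'])/p['fx'],(v-p['cy'])/p['fy']
    if fish:
        r=np.hypot(x,y); k=np.sin(r)/r if r>1e-9 else 1; d=np.array([x*k,y*k,np.cos(r)])
    else: d=np.array([x,y,1.])
    M=R.from_rotvec(p['rvec']).as_matrix()
    return -M.T@p['tvec'], M.T@d
def px2w(p,u,v,z,fish=False):
    c,d=ray(p,u,v,fish); return c+d*(z-c[2])/d[2]
def w2px(p,X,fish=False):
    M=R.from_rotvec(p['rvec']).as_matrix(); c=M@np.asarray(X,float)+p['tvec']
    if fish:
        r=np.hypot(c[0],c[1]); t=np.arctan2(r,c[2]); k=t/r if r>1e-9 else 1/c[2]
        return np.array([p['cx']+p['fx']*c[0]*k,p['cy']+p['fy']*c[1]*k])
    return np.array([p['cx']+p['fx']*c[0]/c[2],p['cy']+p['fy']*c[1]/c[2]])
E
python3 - <<'E'
from h import *
im=cv2.imread('pics/top0.png')
a=cv2.resize(im[145:265,255:405],(750,600),interpolation=cv2.INTER_CUBIC)
b=cv2.resize(im[205:285,440:510],(525,600),interpolation=cv2.INTER_CUBIC)
cv2.imwrite('pics/a.png',a);cv2.imwrite('pics/b.png',b)
E
```

```text
(no output)
```

View pics/a.png

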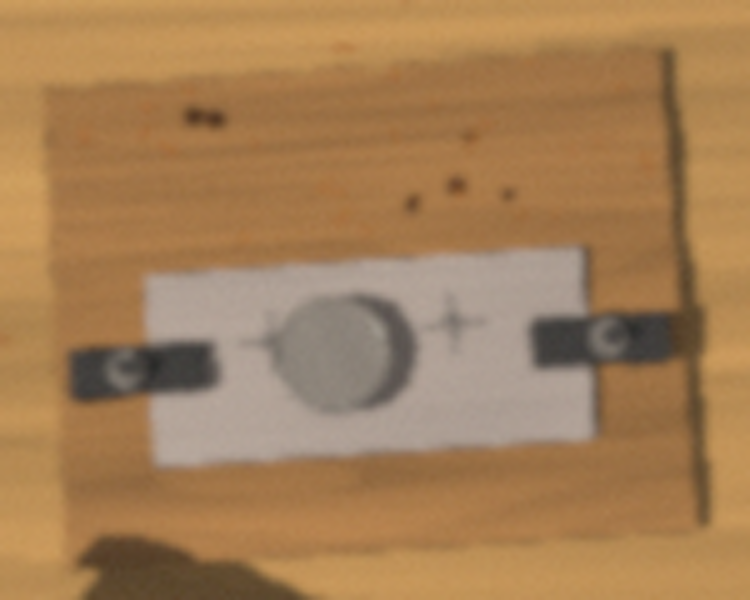

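View pics/b.png

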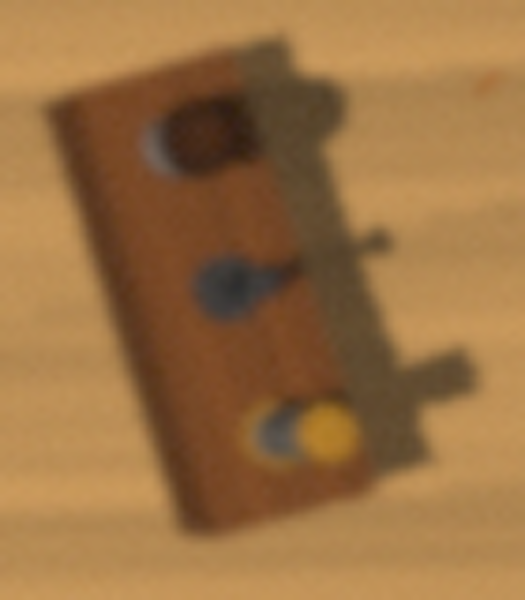

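Crop a shows the plate corners at (147,274), (585,247), (596,440) and (155,466). The tin lid is centred at about (330,353), with the left cross at (268,342) and the right cross at (455,322). Crop b shows the brass cap at (330,433), the scriber ball at (228,288) in the middle hole and the countersink in the far hole.

```bash
python3 - <<'E'
from h import *
np.set_printoptions(precision=4,suppress=True)
p=eyes.camera_params('top')
A=lambda u,v,z: px2w(p,255+u/5,145+v/5,z)
B=lambda u,v,z: px2w(p,440+u/7.5,205+v/7.5,z)
C=[A(147,274,.028),A(585,247,.028),A(596,440,.028),A(155,466,.028)]
c=sum(C)/4; ey=(C[0]+C[3]-C[1]-C[2])/2; 
yaw=np.arctan2(-ey[0],ey[1]); print('plate',c,'len',np.linalg.norm(ey),'wid',np.linalg.norm((C[0]+C[1]-C[2]-C[3])/2),'yaw',np.degrees(yaw))
m1,m3=A(268,342,.028),A(455,322,.028); print('m1',m1,'m3',m3,'mid',(m1+m3)/2,np.linalg.norm(m1-m3))
print('tin top',A(330,353,.054),'rad',A(272,353,.054),A(388,353,.054))
print('cap',B(330,433,.135),'collar',B(265,432,.066))
print('scriber',B(228,288,.122),'csink',B(205,133,.117))
print('block corners',B(50,105,.06),B(238,50,.06),B(375,480,.06))
print('block ctr',(B(50,105,.06)+B(375,480,.06))/2)
print('cam',ray(p,0,0)[0])
s=sense(); Rt=R.from_quat(s['tool_rot']).as_matrix(); print(Rt, s['tcp_pos'])
E
```

```text
plate [0.5215 0.0792 0.028 ] len 0.25014854271331216 wid 0.10996717926342131 yaw 1.780628962387959
m1 [0.5314 0.1372 0.028 ] m3 [0.5397 0.0306 0.028 ] mid [0.5355 0.0839 0.028 ] 0.10698617493217912
tin top [0.5215 0.1012 0.054 ] rad [0.5224 0.1337 0.054 ] [0.5205 0.0689 0.054 ]
cap [ 0.3788 -0.3192  0.135 ] collar [ 0.3798 -0.3149  0.066 ]
scriber [ 0.43   -0.2907  0.122 ] csink [ 0.4849 -0.2873  0.117 ]
block corners [ 0.5013 -0.2455  0.06  ] [ 0.5195 -0.3154  0.06  ] [ 0.3615 -0.3549  0.06  ]
block ctr [ 0.4314 -0.3002  0.06  ]
cam [0.3775 0.0543 1.4955]
[[-0.897   0.442  -0.001 ]
 [ 0.442   0.897  -0.0014]
 [ 0.0003 -0.0017 -1.    ]] [0.276  0.5603 0.3031]
```

Sizes check out: plate 250 x 110 mm, lid 65 mm, punch beside the block hole. I'll move over the tin.

```bash
cat >> h.py <<'E'
def togo(x,y,z,yaw=None,rotfirst=False):
    "tool-frame shift (cm) to a world TCP target, turn (deg) to make tool down with tool y at yaw (deg)"
    s=sense(); M=R.from_quat(s['tool_rot'])
    out=[]
    if yaw is not None:
        a=np.radians(yaw); Y=np.array([np.cos(a),np.sin(a),0]); Z=np.array([0,0,-1.]); X=np.cross(Y,Z)
        T=R.from_matrix(np.stack([X,Y,Z],1)); w=(M.inv()*T).as_rotvec(degrees=True); out.append(('turn',w.round(2)))
        if rotfirst: M=T
    d=M.inv().apply(np.array([x,y,z])-s['tcp_pos'])*100
    print('t',round(s['t'],2),'tcp',s['tcp_pos'].round(4),'gap',round(s['finger_gap'],3),'F',s['force'].round(1),'shift',d.round(2),out)
E
python3 -m inch '[{"dx":-4.23,"dy":-3.03,"dz":1},{"dx":-4.23,"dy":-3.03,"dz":1},{"dx":-4.23,"dy":-3.03,"dz":1},{"dx":-4.23,"dy":-3.03,"dz":1},{"dx":-4.23,"dy":-3.03,"dz":1},{"dx":-4.23,"dy":-3.03,"dz":1},{"dx":-4.23,"dy":-3.03,"dz":1},{"dx":-4.23,"dy":-3.03,"dz":1},{"dx":-4.23,"dy":-3.03,"dz":1},{"dx":-4.23,"dy":-3.03,"dz":1}]' 1
python3 -m inch '[{"wz":10},{"wz":10},{"wz":10},{"wz":10},{"wz":10},{"wz":10},{"wz":2}]'
python3 -c "
from h import *
togo(.5215,.1012,.099,1.8,True)"
```

```text
t 0.15 tcp [0.276  0.5603 0.3031] gap 0.995 F [1.1 0.5 0.7] shift [-46.66  23.1   20.41] [('turn', array([-1.000e-01,  4.000e-02,  6.197e+01]))]invalid input at $[0]: expected keys dx, dy, dz, wx, wy, wz
invalid input at $[0]: expected keys dx, dy, dz, wx, wy, wz
```

```bash

python3 -m inch '[{"dx":-4.23,"dy":-3.03,"dz":1,"wx":0,"wy":0,"wz":0},{"dx":-4.23,"dy":-3.03,"dz":1,"wx":0,"wy":0,"wz":0},{"dx":-4.23,"dy":-3.03,"dz":1,"wx":0,"wy":0,"wz":0},{"dx":-4.23,"dy":-3.03,"dz":1,"wx":0,"wy":0,"wz":0},{"dx":-4.23,"dy":-3.03,"dz":1,"wx":0,"wy":0,"wz":0},{"dx":-4.23,"dy":-3.03,"dz":1,"wx":0,"wy":0,"wz":0},{"dx":-4.23,"dy":-3.03,"dz":1,"wx":0,"wy":0,"wz":0},{"dx":-4.23,"dy":-3.03,"dz":1,"wx":0,"wy":0,"wz":0},{"dx":-4.23,"dy":-3.03,"dz":1,"wx":0,"wy":0,"wz":0},{"dx":-4.23,"dy":-3.03,"dz":1,"wx":0,"wy":0,"wz":0}]' 1
python3 -m inch '[{"dx":0,"dy":0,"dz":0,"wx":0,"wy":0,"wz":10},{"dx":0,"dy":0,"dz":0,"wx":0,"wy":0,"wz":10},{"dx":0,"dy":0,"dz":0,"wx":0,"wy":0,"wz":10},{"dx":0,"dy":0,"dz":0,"wx":0,"wy":0,"wz":10},{"dx":0,"dy":0,"dz":0,"wx":0,"wy":0,"wz":10},{"dx":0,"dy":0,"dz":0,"wx":0,"wy":0,"wz":10},{"dx":0,"dy":0,"dz":0,"wx":0,"wy":0,"wz":2}]'
python3 -c "
from h import *
togo(.5215,.1012,.099,1.8,True)"
```

```text
t: 1.4
tcp_pos: [0.5224, 0.1003, 0.2035]
tool_rot: [0.227, 0.974, 0.0, -0.0]
force: [0.0, 0.2, 0.8]
finger_gap: 1.001
gripper_force: 0.0
t: 2.28
tcp_pos: [0.5216, 0.1019, 0.2038]
tool_rot: [0.696, 0.718, -0.0, -0.0]
force: [-0.2, -0.3, -0.1]
finger_gap: 0.998
gripper_force: 0.0
t 2.27 tcp [0.5216 0.1019 0.2038] gap 0.998 F [-0.2 -0.3 -0.1] shift [-0.07 -0.02 10.48] [('turn', array([-0.02, -0.  , -0.02]))]
```

```bash

python3 -m inch '[{"dx":0,"dy":0,"dz":3,"wx":0,"wy":0,"wz":0},{"dx":0,"dy":0,"dz":3,"wx":0,"wy":0,"wz":0},{"dx":0,"dy":0,"dz":2.5,"wx":0,"wy":0,"wz":0},{"dx":0,"dy":0,"dz":1.3,"wx":0,"wy":0,"wz":0},{"dx":0,"dy":0,"dz":0.7,"wx":0,"wy":0,"wz":0},{"dx":0,"dy":0,"dz":0,"wx":0,"wy":0,"wz":0}]' 1
python3 -m inch '[{"dx":0,"dy":0,"dz":0,"wx":0,"wy":0,"wz":0},{"dx":0,"dy":0,"dz":0,"wx":0,"wy":0,"wz":0},{"dx":0,"dy":0,"dz":0,"wx":0,"wy":0,"wz":0},{"dx":0,"dy":0,"dz":0,"wx":0,"wy":0,"wz":0},{"dx":0,"dy":0,"dz":0,"wx":0,"wy":0,"wz":0}]' 0 40
```

```text
t: 3.02
tcp_pos: [0.5219, 0.1019, 0.0989]
tool_rot: [0.696, 0.718, 0.0, 0.0]
force: [-0.8, -0.9, 0.5]
finger_gap: 1.001
gripper_force: 0.0
t: 3.65
tcp_pos: [0.5218, 0.1019, 0.1003]
tool_rot: [0.696, 0.718, 0.0, 0.0]
force: [-0.8, -0.1, 5.8]
finger_gap: 0.747
gripper_force: 42.5
```

```bash

python3 -m inch '[{"dx":0,"dy":0,"dz":-1,"wx":0,"wy":0,"wz":0},{"dx":0,"dy":0,"dz":-2,"wx":0,"wy":0,"wz":0},{"dx":0,"dy":2,"dz":-1,"wx":0,"wy":0,"wz":0},{"dx":0,"dy":3,"dz":0,"wx":0,"wy":0,"wz":0},{"dx":0,"dy":3,"dz":0,"wx":0,"wy":0,"wz":0},{"dx":0,"dy":3,"dz":0,"wx":0,"wy":0,"wz":0},{"dx":0,"dy":1,"dz":1,"wx":0,"wy":0,"wz":0},{"dx":0,"dy":0,"dz":2,"wx":0,"wy":0,"wz":0},{"dx":0,"dy":0,"dz":1,"wx":0,"wy":0,"wz":0},{"dx":0,"dy":0,"dz":0,"wx":0,"wy":0,"wz":0}]'
python3 -c "
from h import *
togo(.6414,.1056,.092,1.8,True)
cv2.imwrite('pics/s1.png',cv2.resize(eyes.snapshot('scene')[120:280,220:440,::-1],(770,560),interpolation=2))"
```

```text
t: 4.9
tcp_pos: [0.6393, 0.1056, 0.0969]
tool_rot: [0.696, 0.718, -0.002, -0.002]
force: [0.6, 0.2, -1.8]
finger_gap: 0.742
gripper_force: 44.5
t 4.9 tcp [0.6393 0.1056 0.0969] gap 0.742 F [ 0.6  0.2 -1.8] shift [-0.01  0.2   0.49] [('turn', array([-0.31, -0.01, -0.02]))]
```

View pics/s1.png

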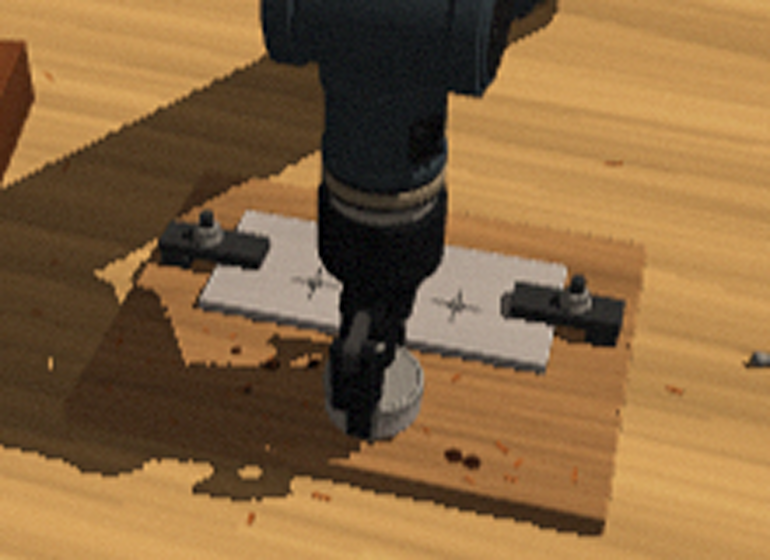

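The tin is held at about (375,395) in the crop, over the far bare board. I'll lower it the last 6.5 mm and release.

```bash

python3 -m inch '[{"dx":0,"dy":0,"dz":0.35,"wx":0,"wy":0,"wz":0},{"dx":0,"dy":0,"dz":0.3,"wx":0,"wy":0,"wz":0},{"dx":0,"dy":0,"dz":0,"wx":0,"wy":0,"wz":0}]'
python3 -m inch '[{"dx":0,"dy":0,"dz":0,"wx":0,"wy":0,"wz":0},{"dx":0,"dy":0,"dz":0,"wx":0,"wy":0,"wz":0},{"dx":0,"dy":0,"dz":0,"wx":0,"wy":0,"wz":0},{"dx":0,"dy":0,"dz":-2,"wx":0,"wy":0,"wz":0},{"dx":0,"dy":0,"dz":-5,"wx":0,"wy":0,"wz":0},{"dx":0,"dy":-3.6,"dz":-3,"wx":0,"wy":0,"wz":10},{"dx":0,"dy":-3.6,"dz":0,"wx":0,"wy":0,"wz":0},{"dx":0,"dy":0,"dz":0,"wx":0,"wy":0,"wz":0}]' 1
python3 - <<'E'
from h import *
p=eyes.camera_params('wrist'); im=eyes.snapshot('wrist'); cv2.imwrite('pics/w1.png',im[:,:,::-1]); np.savez('w1.npz',**p)
togo(.378,-.316,.25,-75.5,True)
for X in [(.5215,.0792,.028),(.5314,.1372,.028),(.5397,.0306,.028),(.64,.1056,.044)]: print(w2px(p,X,True))
E
```

```text
t: 5.32
tcp_pos: [0.6416, 0.1056, 0.0924]
tool_rot: [0.696, 0.718, -0.0, -0.0]
force: [0.5, 0.6, -2.7]
finger_gap: 0.746
gripper_force: 44.5
t: 6.32
tcp_pos: [0.5673, 0.1102, 0.1942]
tool_rot: [0.756, 0.655, -0.001, -0.001]
force: [0.8, -0.8, 0.6]
finger_gap: 0.999
gripper_force: 0.0
t 6.38 tcp [0.5695 0.1099 0.1941] gap 0.999 F [ 1.1 -0.8  0.6] shift [-29.21  36.44  -5.59] [('turn', array([ 0.08, -0.07, 67.31]))]
[270.73388821 242.23770561]
[269.229761   173.58318717]
[301.42698111 288.28475336]
[414.05265003 198.72567811]
```

View pics/w1.png

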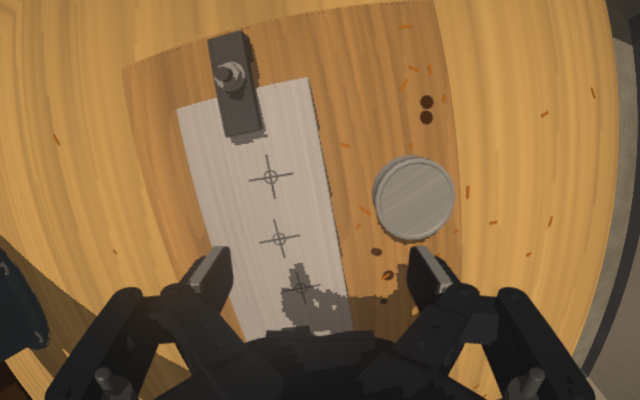

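The wrist view shows the tin standing clear of the plate at (414,198), as predicted. The crosses are at (270,177), (279,239) and (301,288). I'll locate them and move to the punch.

```bash
python3 - <<'E'
from h import *
p=dict(np.load('w1.npz'))
for u,v in [(270.5,177),(279.5,239),(301,288)]: print(px2w(p,u,v,.028,True).round(4))
E
python3 -m inch '[{"dx":-4.8,"dy":0,"dz":-1,"wx":0,"wy":0,"wz":0},{"dx":-4.8,"dy":6,"dz":-1,"wx":0,"wy":0,"wz":0},{"dx":0,"dy":0,"dz":-1,"wx":0,"wy":0,"wz":0}]'
python3 -c "
from h import *
togo(.378,-.316,.25,-75.5,True);togo(.378,-.316,.25)"
```

```text
[0.5319 0.1343 0.028 ]
[0.5295 0.0812 0.028 ]
[0.5394 0.031  0.028 ]
t: 6.75
tcp_pos: [0.6104, 0.0128, 0.2219]
tool_rot: [0.757, 0.653, 0.002, 0.003]
force: [-1.1, 1.2, 0.3]
finger_gap: 1.001
gripper_force: 0.0
t 6.75 tcp [0.6104 0.0128 0.2219] gap 1.001 F [-1.1  1.2  0.3] shift [-30.74  26.01  -2.81] [('turn', array([ 0.43, -0.22, 67.01]))]
t 6.75 tcp [0.6104 0.0128 0.2219] gap 1.001 F [-1.1  1.2  0.3] shift [-35.95 -18.11  -2.92] []
```

```bash

python3 -m inch '[{"dx":-5.1,"dy":-2.6,"dz":-0.4,"wx":0,"wy":0,"wz":0},{"dx":-5.1,"dy":-2.6,"dz":-0.4,"wx":0,"wy":0,"wz":0},{"dx":-5.1,"dy":-2.6,"dz":-0.4,"wx":0,"wy":0,"wz":0},{"dx":-5.1,"dy":-2.6,"dz":-0.4,"wx":0,"wy":0,"wz":0},{"dx":-5.1,"dy":-2.6,"dz":-0.4,"wx":0,"wy":0,"wz":0},{"dx":-5.1,"dy":-2.6,"dz":-0.4,"wx":0,"wy":0,"wz":0},{"dx":-5.3,"dy":-2.5,"dz":-0.4,"wx":0,"wy":0,"wz":0}]'
python3 -m inch '[{"dx":0,"dy":0,"dz":0,"wx":0.4,"wy":-0.2,"wz":9.6},{"dx":0,"dy":0,"dz":0,"wx":0,"wy":0,"wz":9.6},{"dx":0,"dy":0,"dz":0,"wx":0,"wy":0,"wz":9.6},{"dx":0,"dy":0,"dz":0,"wx":0,"wy":0,"wz":9.6},{"dx":0,"dy":0,"dz":0,"wx":0,"wy":0,"wz":9.6},{"dx":0,"dy":0,"dz":0,"wx":0,"wy":0,"wz":9.6},{"dx":0,"dy":0,"dz":0,"wx":0,"wy":0,"wz":9.4},{"dx":0,"dy":0,"dz":0,"wx":0,"wy":0,"wz":0}]'
python3 - <<'E'
from h import *
togo(.378,-.316,.159,-75.5,True)
p=eyes.camera_params('wrist'); im=eyes.snapshot('wrist'); cv2.imwrite('pics/w2.png',im[:,:,::-1]); np.savez('w2.npz',**p)
print(w2px(p,(.379,-.317,.135),True),w2px(p,(.379,-.316,.063),True))
E
```

```text
t: 7.62
tcp_pos: [0.3746, -0.3144, 0.2493]
tool_rot: [0.756, 0.655, 0.0, 0.001]
force: [-0.1, 0.0, 0.1]
finger_gap: 1.005
gripper_force: 0.0
t: 8.62
tcp_pos: [0.3757, -0.3129, 0.2489]
tool_rot: [0.992, 0.13, -0.003, 0.001]
force: [0.1, 0.5, 0.4]
finger_gap: 0.996
gripper_force: 0.0
t 8.62 tcp [ 0.3757 -0.3129  0.2489] gap 0.996 F [0.1 0.5 0.4] shift [0.15 0.35 8.99] [('turn', array([0.06, 0.41, 0.39]))]
[326.34456568 219.61059267] [323.33639711 189.82155447]
```

View pics/w2.png

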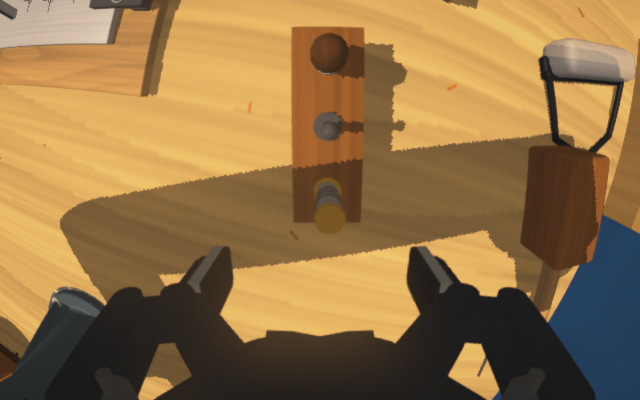

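The wrist view shows the block lined up with the image columns, the punch cap at (330,218) and the collar at about (327,189). I'll refine the punch axis from these.

```bash
python3 - <<'E'
from h import *
p=dict(np.load('w2.npz'))
print(px2w(p,330,218,.135,True).round(4),px2w(p,327,189,.066,True).round(4))
# block top edges -> axis & yaw
for u,v in [(292,28),(364,28),(294,221),(361,222)]: print(px2w(p,u,v,.06,True).round(4))
c=px2w(p,330,218,.135,True); togo(c[0],c[1],.159,-75.5,True)
E
```

```text
[ 0.3806 -0.3189  0.135 ] [ 0.3813 -0.3186  0.066 ]
[ 0.5057 -0.2553  0.06  ]
[ 0.5217 -0.3127  0.06  ]
[ 0.3436 -0.2984  0.06  ]
[ 0.3581 -0.3568  0.06  ]
t 8.68 tcp [ 0.3756 -0.3129  0.2489] gap 0.999 F [ 0.8  0.4 -0.2] shift [0.34 0.72 8.99] [('turn', array([0.05, 0.42, 0.45]))]
```

```bash

python3 -m inch '[{"dx":0.32,"dy":0.7,"dz":0,"wx":0,"wy":0.42,"wz":0},{"dx":0,"dy":0,"dz":2,"wx":0,"wy":0,"wz":0},{"dx":0,"dy":0,"dz":3,"wx":0,"wy":0,"wz":0},{"dx":0,"dy":0,"dz":3,"wx":0,"wy":0,"wz":0},{"dx":0,"dy":0,"dz":1,"wx":0,"wy":0,"wz":0},{"dx":0,"dy":0,"dz":0,"wx":0,"wy":0,"wz":0}]'
python3 -m inch '[{"dx":0,"dy":0,"dz":0,"wx":0,"wy":0,"wz":0},{"dx":0,"dy":0,"dz":0,"wx":0,"wy":0,"wz":0},{"dx":0,"dy":0,"dz":0,"wx":0,"wy":0,"wz":0},{"dx":0,"dy":0,"dz":0,"wx":0,"wy":0,"wz":0},{"dx":0,"dy":0,"dz":0,"wx":0,"wy":0,"wz":0},{"dx":0,"dy":0,"dz":0,"wx":0,"wy":0,"wz":0},{"dx":0,"dy":0,"dz":0,"wx":0,"wy":0,"wz":0}]' 0 80
python3 -c "
from h import *
togo(.3802,-.319,.159,-75,True)"
```

```text
t: 9.43
tcp_pos: [0.38, -0.3187, 0.1582]
tool_rot: [0.992, 0.129, -0.0, -0.0]
force: [-0.0, 0.7, 0.1]
finger_gap: 1.001
gripper_force: 0.0
t: 10.3
tcp_pos: [0.38, -0.3186, 0.1591]
tool_rot: [0.992, 0.129, -0.0, 0.0]
force: [-1.1, 1.0, 5.9]
finger_gap: 0.19
gripper_force: 77.8
t 10.3 tcp [ 0.38   -0.3186  0.1591] gap 0.19 F [-1.1  1.   5.9] shift [0.01 0.05 0.01] [('turn', array([ 0.03,  0.01, -0.23]))]
```

The punch is gripped (0.19 opening, about 18 mm). I'll lift it and check the way to the left mark.

```bash

python3 -m inch '[{"dx":0,"dy":0,"dz":-1,"wx":0,"wy":0,"wz":0},{"dx":0,"dy":0,"dz":-2.5,"wx":0,"wy":0,"wz":0},{"dx":0,"dy":0,"dz":-3,"wx":0,"wy":0,"wz":0},{"dx":0,"dy":0,"dz":-2.5,"wx":0,"wy":0,"wz":0},{"dx":0,"dy":0,"dz":0,"wx":0,"wy":0,"wz":0}]'
python3 -c "
from h import *
togo(.5318,.1355,.25,-75.2,True)"
```

```text
t: 10.92
tcp_pos: [0.3805, -0.3192, 0.2502]
tool_rot: [0.992, 0.129, 0.001, 0.002]
force: [-0.2, -0.9, -2.1]
finger_gap: 0.193
gripper_force: 78.0
t 10.93 tcp [ 0.3805 -0.3192  0.2502] gap 0.193 F [-0.2 -0.9 -2.1] shift [ 2.624e+01 -4.009e+01  2.000e-02] [('turn', array([ 0.24, -0.07, -0.02]))]
```

```bash

python3 -m inch '[{"dx":2.4,"dy":-3.6,"dz":0,"wx":0,"wy":0,"wz":0},{"dx":3.3,"dy":-5,"dz":0,"wx":0,"wy":0,"wz":0},{"dx":3.3,"dy":-5.1,"dz":0,"wx":0,"wy":0,"wz":0},{"dx":3.3,"dy":-5.1,"dz":0,"wx":0,"wy":0,"wz":0},{"dx":3.3,"dy":-5.1,"dz":0,"wx":0,"wy":0,"wz":0},{"dx":3.3,"dy":-5.1,"dz":0,"wx":0,"wy":0,"wz":0},{"dx":3.3,"dy":-5.1,"dz":0,"wx":0,"wy":0,"wz":0},{"dx":2.4,"dy":-3.6,"dz":0,"wx":0,"wy":0,"wz":0},{"dx":1.6,"dy":-2.4,"dz":1.5,"wx":0,"wy":0,"wz":0},{"dx":0,"dy":0,"dz":1.5,"wx":0,"wy":0,"wz":0}]'
python3 -m inch '[{"dx":0,"dy":0,"dz":2,"wx":0,"wy":0,"wz":0},{"dx":0,"dy":0,"dz":1,"wx":0,"wy":0,"wz":0},{"dx":0,"dy":0,"dz":0,"wx":0,"wy":0,"wz":0}]'
python3 - <<'E'
from h import *
togo(.5318,.1355,.19,-75.2,True)
s=sense()
p=eyes.camera_params('wrist'); im=eyes.snapshot('wrist'); np.savez('w3.npz',**p); np.save('w3.npy',im)
for X in [(.5319,.135,.028),(.5295,.0812,.028),(.5395,.031,.028),np.array(s['tcp_pos'])-[0,0,.147]]: print(w2px(p,X,True).round(1))
im=cv2.resize(im[100:300,190:450,::-1],(780,600),interpolation=cv2.INTER_CUBIC); cv2.imwrite('pics/w3.png',im)
E
```

```text
t: 12.18
tcp_pos: [0.5307, 0.1379, 0.2167]
tool_rot: [0.991, 0.13, -0.001, -0.0]
force: [0.0, -1.0, -1.8]
finger_gap: 0.192
gripper_force: 78.2
t: 12.55
tcp_pos: [0.5301, 0.1352, 0.1871]
tool_rot: [0.992, 0.128, -0.002, -0.0]
force: [-0.2, 0.1, -0.7]
finger_gap: 0.189
gripper_force: 78.2
t 12.55 tcp [0.5301 0.1352 0.1871] gap 0.189 F [-0.2  0.1 -0.7] shift [ 0.17  0.02 -0.29] [('turn', array([-0.04,  0.21, -0.09]))]
[320.1 200.4]
[384.3 219.5]
[442.5 222.1]
[319.2 207.3]
```

View pics/w3.png

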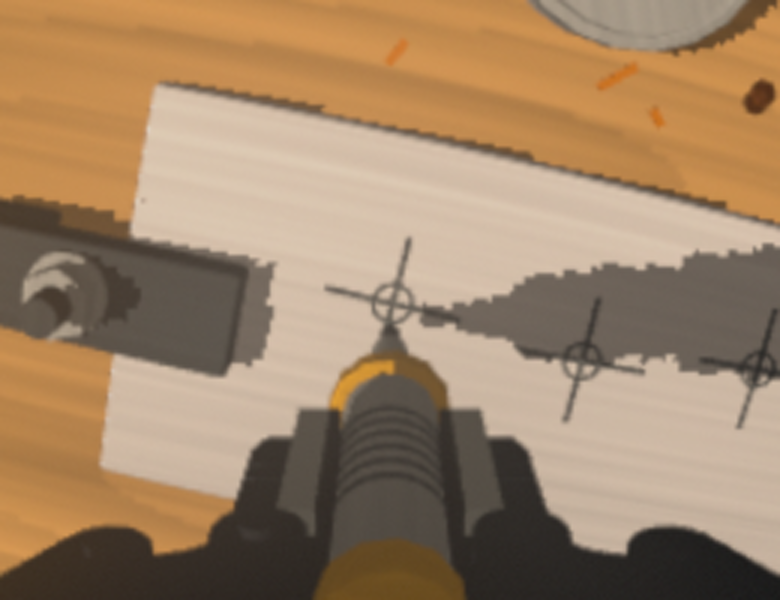

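The tip is at crop (391,323), or pixel (320.3,207.7), within 1 px of where it should be. The marks are at crop (392,302), (582,361) and (757,369).

```bash
python3 - <<'E'
from h import *
p=dict(np.load('w3.npz'))
t=px2w(p,320.3,207.7,.0401,True); print('tip',t.round(4))
for u,v in [(392,302),(582,361),(757,369)]:
    m=px2w(p,190+u/3,100+v/3,.028,True); print(m.round(4)); s=sense(); togo(*(s['tcp_pos']+np.r_[(m-t)[:2],-.0221]),-75.2,True)
E
```

```text
tip [0.53   0.1343 0.0401]
[0.5318 0.1345 0.028 ]
t 12.6 tcp [0.5307 0.1353 0.1879] gap 0.191 F [ 1.2  0.2 -1.4] shift [0.18 0.03 2.21] [('turn', array([-0.02,  0.1 , -0.09]))]
[0.5288 0.0812 0.028 ]
t 12.6 tcp [0.5307 0.1353 0.1879] gap 0.191 F [ 1.2  0.2 -1.4] shift [-1.48  5.11  2.21] [('turn', array([-0.02,  0.1 , -0.09]))]
[0.5387 0.0309 0.028 ]
t 12.6 tcp [0.5307 0.1353 0.1879] gap 0.191 F [ 1.2  0.2 -1.4] shift [-1.8  10.23  2.21] [('turn', array([-0.02,  0.1 , -0.09]))]
```

```bash

python3 -m inch '[{"dx":0.15,"dy":0,"dz":0,"wx":0,"wy":0,"wz":0},{"dx":0,"dy":0,"dz":0.7,"wx":0,"wy":0,"wz":0},{"dx":0,"dy":0,"dz":0.5,"wx":0,"wy":0,"wz":0},{"dx":0,"dy":0,"dz":0.5,"wx":0,"wy":0,"wz":0},{"dx":0,"dy":0,"dz":0.4,"wx":0,"wy":0,"wz":0},{"dx":0,"dy":0,"dz":0.2,"wx":0,"wy":0,"wz":0},{"dx":0,"dy":0,"dz":0,"wx":0,"wy":0,"wz":0}]'
python3 -c "
from h import *
togo(.5312,.1353,.165,-75.2,True)"
```

```text
t: 13.48
tcp_pos: [0.5326, 0.1365, 0.1664]
tool_rot: [0.992, 0.129, 0.0, 0.0]
force: [-2.1, 0.4, 9.1]
finger_gap: 0.186
gripper_force: 78.3
t 13.47 tcp [0.5326 0.1365 0.1664] gap 0.186 F [-2.1  0.4  9.1] shift [-0.17  0.08  0.14] [('turn', array([ 0.  , -0.02, -0.02]))]
```

```bash

python3 -m inch '[{"dx":0,"dy":0,"dz":0.15,"wx":0,"wy":0,"wz":0},{"dx":0,"dy":0,"dz":0,"wx":0,"wy":0,"wz":0}]'
python3 -m inch '[{"dx":0,"dy":0,"dz":-1,"wx":0,"wy":0,"wz":0},{"dx":0,"dy":0,"dz":-1.5,"wx":0,"wy":0,"wz":0},{"dx":0,"dy":0,"dz":0,"wx":0,"wy":0,"wz":0}]'
python3 - <<'E'
from h import *
off=np.r_[-.0007,-.0010]
togo(.5288-off[0],.0812-off[1],.188,-75.2,True)
togo(.5389-off[0],.0309-off[1],.188,-75.2,True)
E
```

```text
t: 13.72
tcp_pos: [0.5327, 0.1366, 0.1656]
tool_rot: [0.992, 0.129, 0.0, 0.0]
force: [-1.6, -0.6, 12.5]
finger_gap: 0.186
gripper_force: 79.1
t: 14.1
tcp_pos: [0.5331, 0.1365, 0.1899]
tool_rot: [0.992, 0.129, 0.001, 0.0]
force: [0.6, 0.1, -2.2]
finger_gap: 0.191
gripper_force: 78.4
t 14.1 tcp [0.5331 0.1365 0.1899] gap 0.191 F [ 0.6  0.1 -2.2] shift [-1.73  5.16  0.19] [('turn', array([ 0.02, -0.12, -0.03]))]
t 14.1 tcp [0.5331 0.1365 0.1899] gap 0.191 F [ 0.6  0.1 -2.2] shift [-2.04 10.28  0.19] [('turn', array([ 0.02, -0.12, -0.03]))]
```

```bash

python3 -m inch '[{"dx":-0.9,"dy":2.6,"dz":0,"wx":0,"wy":0,"wz":0},{"dx":-0.8,"dy":2.6,"dz":0,"wx":0,"wy":0,"wz":0},{"dx":0,"dy":0,"dz":0,"wx":0,"wy":0,"wz":0},{"dx":0,"dy":0,"dz":0,"wx":0,"wy":0,"wz":0}]'
python3 - <<'E'
from h import *
togo(.5295,.0822,.165,-75.2,True)
s=sense();p=eyes.camera_params('wrist'); im=eyes.snapshot('wrist'); 
print(w2px(p,(.5288,.0812,.028),True),w2px(p,(.5387,.0309,.028),True),w2px(p,s['tcp_pos']-[0.0007,.001,.147],True))
cv2.imwrite('pics/w4.png',cv2.resize(im[150:270,250:410,::-1],(800,600),interpolation=cv2.INTER_CUBIC))
E
```

```text
t: 14.6
tcp_pos: [0.5291, 0.0821, 0.1885]
tool_rot: [0.992, 0.128, -0.001, -0.0]
force: [-0.4, 0.4, -2.1]
finger_gap: 0.193
gripper_force: 78.3
t 14.6 tcp [0.5291 0.0821 0.1885] gap 0.193 F [-0.4  0.4 -2.1] shift [0.04 0.   2.35] [('turn', array([-0.04,  0.06, -0.06]))]
[320.30128463 203.10735882] [384.63794512 206.96171384] [320.28578592 209.0192055 ]
```

View pics/w4.png

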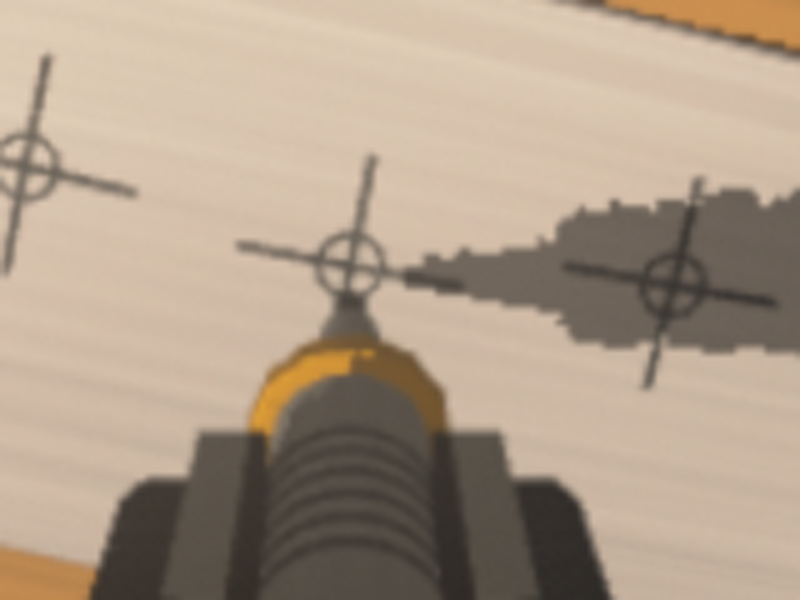

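Mark2 is at crop (350,264) and the tip at (349,297), both within half a pixel of prediction. I'll press here, then go to mark3.

```bash

python3 -m inch '[{"dx":0,"dy":0,"dz":0.7,"wx":0,"wy":0,"wz":0},{"dx":0,"dy":0,"dz":0.5,"wx":0,"wy":0,"wz":0},{"dx":0,"dy":0,"dz":0.5,"wx":0,"wy":0,"wz":0},{"dx":0,"dy":0,"dz":0.4,"wx":0,"wy":0,"wz":0},{"dx":0,"dy":0,"dz":0.35,"wx":0,"wy":0,"wz":0},{"dx":0,"dy":0,"dz":0.1,"wx":0,"wy":0,"wz":0},{"dx":0,"dy":0,"dz":0,"wx":0,"wy":0,"wz":0}]'
python3 -c "
from h import *
togo(.5295,.0822,.165,-75.2,True)"
```

```text
t: 15.52
tcp_pos: [0.5294, 0.0822, 0.1653]
tool_rot: [0.992, 0.128, 0.0, -0.0]
force: [-2.7, 1.3, 16.1]
finger_gap: 0.19
gripper_force: 80.0
t 15.53 tcp [0.5294 0.0822 0.1653] gap 0.19 F [-2.7  1.3 16.1] shift [0.01 0.   0.03] [('turn', array([-0.02, -0.04, -0.04]))]
```

```bash

python3 -m inch '[{"dx":0,"dy":0,"dz":-1,"wx":0,"wy":0,"wz":0},{"dx":0,"dy":0,"dz":-1.5,"wx":0,"wy":0,"wz":0},{"dx":-0.15,"dy":2.6,"dz":0,"wx":0,"wy":0,"wz":0},{"dx":-0.15,"dy":2.5,"dz":0,"wx":0,"wy":0,"wz":0},{"dx":0,"dy":0,"dz":0,"wx":0,"wy":0,"wz":0},{"dx":0,"dy":0,"dz":0,"wx":0,"wy":0,"wz":0}]'
python3 -c "
from h import *
togo(.5395,.0319,.165,-75.2,True)"
```

```text
t: 16.27
tcp_pos: [0.539, 0.032, 0.1883]
tool_rot: [0.992, 0.128, -0.001, -0.0]
force: [-1.1, 0.3, -1.3]
finger_gap: 0.191
gripper_force: 78.2
t 16.27 tcp [0.539  0.032  0.1883] gap 0.191 F [-1.1  0.3 -1.3] shift [0.04 0.02 2.33] [('turn', array([-0.04,  0.06, -0.05]))]
```

```bash

python3 -m inch '[{"dx":0,"dy":0,"dz":0.7,"wx":0,"wy":0,"wz":0},{"dx":0,"dy":0,"dz":0.5,"wx":0,"wy":0,"wz":0},{"dx":0,"dy":0,"dz":0.5,"wx":0,"wy":0,"wz":0},{"dx":0,"dy":0,"dz":0.4,"wx":0,"wy":0,"wz":0},{"dx":0,"dy":0,"dz":0.35,"wx":0,"wy":0,"wz":0},{"dx":0,"dy":0,"dz":0.1,"wx":0,"wy":0,"wz":0},{"dx":0,"dy":0,"dz":0,"wx":0,"wy":0,"wz":0}]'
python3 -m inch '[{"dx":0,"dy":0,"dz":-1,"wx":0,"wy":0,"wz":0},{"dx":0,"dy":0,"dz":-3,"wx":0,"wy":0,"wz":0},{"dx":0,"dy":0,"dz":-3,"wx":0,"wy":0,"wz":0},{"dx":0,"dy":0,"dz":-1.5,"wx":0,"wy":0,"wz":0},{"dx":0,"dy":0,"dz":0,"wx":0,"wy":0,"wz":0}]'
python3 -c "
from h import *
togo(.38,-.3187,.25,-75.2,True)"
```

```text
t: 17.15
tcp_pos: [0.5394, 0.0322, 0.1652]
tool_rot: [0.992, 0.129, 0.0, -0.0]
force: [-3.2, 1.3, 18.5]
finger_gap: 0.188
gripper_force: 80.5
t: 17.77
tcp_pos: [0.5397, 0.0318, 0.2484]
tool_rot: [0.992, 0.129, 0.001, 0.0]
force: [0.1, -0.6, -1.2]
finger_gap: 0.189
gripper_force: 78.2
t 17.77 tcp [0.5397 0.0318 0.2484] gap 0.189 F [ 0.1 -0.6 -1.2] shift [-24.4   29.8   -0.16] [('turn', array([ 0.04, -0.08, -0.02]))]
```

```bash

python3 -m inch '[{"dx":-2.4,"dy":3,"dz":0,"wx":0,"wy":0,"wz":0},{"dx":-3.6,"dy":4.4,"dz":0,"wx":0,"wy":0,"wz":0},{"dx":-3.6,"dy":4.4,"dz":0,"wx":0,"wy":0,"wz":0},{"dx":-3.6,"dy":4.4,"dz":0,"wx":0,"wy":0,"wz":0},{"dx":-3.6,"dy":4.4,"dz":0,"wx":0,"wy":0,"wz":0},{"dx":-3.6,"dy":4.4,"dz":0,"wx":0,"wy":0,"wz":0},{"dx":-2.6,"dy":3.2,"dz":0,"wx":0,"wy":0,"wz":0},{"dx":-1.4,"dy":1.6,"dz":0,"wx":0,"wy":0,"wz":0},{"dx":0,"dy":0,"dz":0,"wx":0,"wy":0,"wz":0},{"dx":0,"dy":0,"dz":0,"wx":0,"wy":0,"wz":0}]'
python3 - <<'E'
from h import *
togo(.38,-.3187,.159,-75.2,True)
s=sense();p=eyes.camera_params('wrist'); im=eyes.snapshot('wrist'); np.savez('w5.npz',**p)
print(w2px(p,(.3795,-.3195,.06),True),w2px(p,s['tcp_pos']-[0.0007,.001,.147],True))
cv2.imwrite('pics/w5.png',cv2.resize(im[120:260,230:410,::-1],(771,600),interpolation=cv2.INTER_CUBIC))
E
```

```text
t: 19.02
tcp_pos: [0.3791, -0.3174, 0.247]
tool_rot: [0.992, 0.129, -0.001, -0.001]
force: [0.0, 0.9, -1.3]
finger_gap: 0.194
gripper_force: 78.3
t 19.02 tcp [ 0.3791 -0.3174  0.247 ] gap 0.194 F [ 0.   0.9 -1.3] shift [0.05 0.14 8.8 ] [('turn', array([-0.17,  0.07, -0.03]))]
[322.16974733 193.6990541 ] [320.70145706 209.01192115]
```

View pics/w5.png

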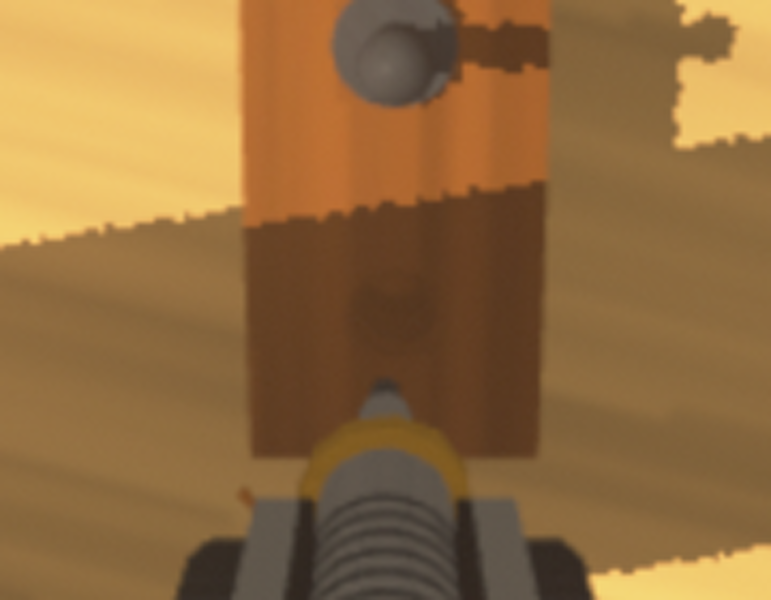

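The empty hole is at crop (392,312), pixel (321.5,192.8), and the tip at (385,383), pixel (319.9,209.4).

```bash
python3 - <<'E'
from h import *
p=dict(np.load('w5.npz'))
h=px2w(p,321.5,192.8,.06,True); t=px2w(p,319.9,209.4,.1,True); print(h.round(4),t.round(4))
s=sense(); e=(h-t)[:2]; togo(*(s['tcp_pos'][:2]+e),.160,-75.2,True); togo(.38,-.3187,.160,-75.2,True)
E
```

```text
[ 0.3801 -0.3187  0.06  ] [ 0.378  -0.3179  0.1   ]
t 19.07 tcp [ 0.3794 -0.3173  0.2472] gap 0.189 F [-0.3  0.1 -2.1] shift [0.19 0.13 8.72] [('turn', array([-0.13,  0.06,  0.02]))]
t 19.07 tcp [ 0.3794 -0.3173  0.2472] gap 0.189 F [-0.3  0.1 -2.1] shift [0.02 0.15 8.72] [('turn', array([-0.13,  0.06,  0.02]))]
```

```bash

python3 -m inch '[{"dx":0.06,"dy":0.14,"dz":0,"wx":-0.1,"wy":0,"wz":0},{"dx":0,"dy":0,"dz":2,"wx":0,"wy":0,"wz":0},{"dx":0,"dy":0,"dz":2,"wx":0,"wy":0,"wz":0},{"dx":0,"dy":0,"dz":1.5,"wx":0,"wy":0,"wz":0},{"dx":0,"dy":0,"dz":1,"wx":0,"wy":0,"wz":0},{"dx":0,"dy":0,"dz":0,"wx":0,"wy":0,"wz":0}]'
python3 -c "
from h import *
togo(.38,-.3187,.160,-75.2,True)"
```

```text
t: 19.82
tcp_pos: [0.3804, -0.3193, 0.1825]
tool_rot: [0.992, 0.129, -0.0, 0.0]
force: [-0.4, -0.2, -0.1]
finger_gap: 0.192
gripper_force: 78.3
t 19.82 tcp [ 0.3804 -0.3193  0.1825] gap 0.192 F [-0.4 -0.2 -0.1] shift [-0.03 -0.07  2.25] [('turn', array([0.02, 0.05, 0.01]))]
```

```bash

python3 -m inch '[{"dx":0,"dy":0,"dz":0.8,"wx":0,"wy":0,"wz":0},{"dx":0,"dy":0,"dz":0.8,"wx":0,"wy":0,"wz":0},{"dx":0,"dy":0,"dz":0.5,"wx":0,"wy":0,"wz":0},{"dx":0,"dy":0,"dz":0.2,"wx":0,"wy":0,"wz":0},{"dx":0,"dy":0,"dz":0,"wx":0,"wy":0,"wz":0}]'
python3 -c "
from h import *
togo(.38,-.3187,.1591,-75.2,True)"
```

```text
t: 20.45
tcp_pos: [0.3803, -0.32, 0.1598]
tool_rot: [0.992, 0.128, -0.0, 0.001]
force: [-0.5, 0.1, -1.8]
finger_gap: 0.19
gripper_force: 78.3
t 20.45 tcp [ 0.3803 -0.32    0.1598] gap 0.19 F [-0.5  0.1 -1.8] shift [ 0.   -0.13  0.07] [('turn', array([ 0.08,  0.03, -0.04]))]
```

```bash

python3 -m inch '[{"dx":0,"dy":-0.1,"dz":0.1,"wx":0,"wy":0,"wz":0},{"dx":0,"dy":0,"dz":0.05,"wx":0,"wy":0,"wz":0},{"dx":0,"dy":0,"dz":0,"wx":0,"wy":0,"wz":0}]'
python3 -m inch '[{"dx":0,"dy":0,"dz":0,"wx":0,"wy":0,"wz":0},{"dx":0,"dy":0,"dz":0,"wx":0,"wy":0,"wz":0},{"dx":0,"dy":0,"dz":0,"wx":0,"wy":0,"wz":0},{"dx":0,"dy":0,"dz":0,"wx":0,"wy":0,"wz":0},{"dx":0,"dy":0,"dz":0,"wx":0,"wy":0,"wz":0},{"dx":0,"dy":0,"dz":-2,"wx":0,"wy":0,"wz":0},{"dx":0,"dy":0,"dz":-3,"wx":0,"wy":0,"wz":0},{"dx":0,"dy":0,"dz":-4,"wx":0,"wy":0,"wz":0},{"dx":0,"dy":0,"dz":0,"wx":0,"wy":0,"wz":0},{"dx":0,"dy":0,"dz":0,"wx":0,"wy":0,"wz":0}]' 1
python3 - <<'E'
from h import *
p=eyes.camera_params('wrist'); im=eyes.snapshot('wrist')
print(w2px(p,(.3803,-.319,.135),True),w2px(p,(.3803,-.319,.066),True))
a=cv2.resize(im[20:260,220:420,::-1],(400,480),interpolation=2)
p=eyes.camera_params('top'); im=eyes.snapshot('top'); print(w2px(p,(.6414,.1056,.044)))
p=eyes.camera_params('scene'); b=cv2.resize(eyes.snapshot('scene')[80:280,150:350,::-1],(400,480),interpolation=2)
cv2.imwrite('pics/f.png',np.hstack([a,b]))
E
```

```text
t: 20.82
tcp_pos: [0.3802, -0.3191, 0.1591]
tool_rot: [0.992, 0.129, 0.0, 0.001]
force: [-0.7, -0.1, 5.3]
finger_gap: 0.191
gripper_force: 78.9
t: 22.08
tcp_pos: [0.3798, -0.3184, 0.2481]
tool_rot: [0.992, 0.129, -0.0, 0.0]
force: [-0.4, -0.1, 0.6]
finger_gap: 0.997
gripper_force: 0.0
[319.94587422 223.83014626] [319.75214702 194.69322929]
[318.50613545 173.98469829]
```

View pics/f.png

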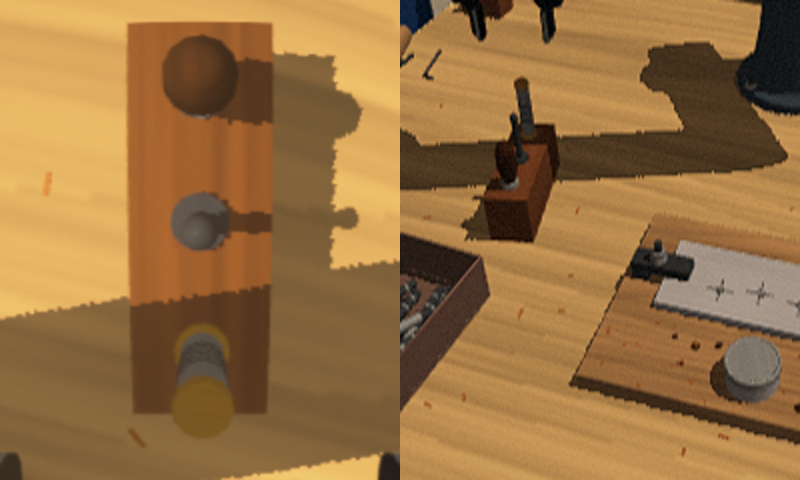

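The punch stands upright with its cap at pixel (321.5,223.5), against (320,224) predicted. The collar met the wood with about 5 N before release. The tin stands flat on the board, and the other tools look unmoved.

```bash
python3 -c "
from station import workorder
print(workorder.sign_off())"
```

```text
the job is handed in; nothing more can be done
None
```

I moved the tin onto the bare board, punched all three crosses left to right, stood the punch back in its hole and handed the job in at about 22 s; the sign-off gave no verdict.

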